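Fold the retainer flap over the spare ion-source probe and shut its case

ROBOT

A 7-joint arm with a two-finger parallel gripper is mounted at the origin on the work surface. World frame = base frame: x ahead of the robot, y to its left, z up, the work surface at z = 0. Lengths are in mm, angles in rad, forces in N, time in s.
With the tool pointing down it reaches from about 400 to 850 mm from the base axis. Payload 4.4 kg.
Tool frame: the origin (TCP) lies at the very end of the fingers, on their centre line; the grasp point (between the pads) lies behind it (arm.grip_depth is the z of the grasp point in the tool frame, in mm); z points along the fingers, y is the line along which they close (so a half turn about z gives the same grasp; the last joint's range is limited). The gripper opens to 94 mm and grips with 3 to 60 N. Pads are 16 mm wide; open, the fingers measure 119 mm over their backs; the gripper's body (75 mm by 177 mm) begins 78 mm behind the grasp point.
Start: joints at [-1.187, 0.628, 0.038, 1.517, -0.027, 0.996, -0.02], TCP at [282.589, 585.373, 205.478] pointing down, gripper open.
Joint ranges: [-3.06, 3.06], [-0.37, 2.12], [-1.25, 1.32], [0.18, 2.47], [-1.1, 4.24], [0.23, 1.98], [-2.94, 2.94]. Speed limits (rad/s): [2.57, 2.57, 3.14, 3.14, 3.14, 3.14, 3.14].

INTERFACE

Orientations are given as a unit quaternion [w, x, y, z].
In Python, from bench import get_obs, viewer, job, arm gives the robot as it stands.
- The arm moves only by the shell command python3 -m pendant 'ROWS' [OPENING] [FORCE]. ROWS is JSON, a list of rows, each a list of 2 entries, a list of its own where there are three numbers: the shift along the tool's x, y, z in units of 25 mm (1.0 is 25 mm), then the turn, a rotation vector about the tool's x, y, z in rad. In form: [[[dx, dy, dz], [wx, wy, wz]], ...]. A call has 1 to 20 rows; each row is the pose to reach, as a shift and turn from the pose commanded when the call began, along the tool's axes at that moment; what a row does not reach only later rows make up. A row lasts 1/10 s, in which the tool goes at most 50 mm and 8.59 degrees, less where a joint would pass 70% of its speed; a pose out of reach is approached as far as the arm can. A call with a gripper value outside its range is refused whole. OPENING is the finger opening in mm, from 0 to 94, set as the call begins (- or left out, the last holds). The fingers move at their own pace and stop on an object; FORCE is the grip in N (left out, the last holds). Time passes only in rows, so rows that repeat a pose let the fingers close. It gives the time, the measured TCP pose, the force, the opening and the grip force at its end, in the units of the state.
- get_obs(): the state, without advancing time (a new reading comes with each control period).
- viewer.read_camera(name): name is "side" or "top" or "wrist"; returns a dict with "image" (420x560x3 uint8, red, green, blue), "camera_matrix" (3x3 intrinsics, pixels), "eye" and "attitude" of the camera in the world; the wrist camera has in their place "hand_eye" (4x4, takes a point from camera to tool coordinates, whose origin is the TCP and whose axes are the flange's). Camera axes: x right, y up, looking along -z (the intrinsics and any distortion apply to the point x, -y, -z); pixel columns grow to the right and rows downward; lengths in mm; the calibration is good to about 2 mm. A picture is of the moment at which its call begins: read the wrist's pose just before it. There is no depth.
- job.hand_in(): hands the job in; it is judged then, once.
The state is a dict: "clock": time; "joints": joint angles; "qd": joint speeds; "joint_efforts": joint torques, N m; "position": TCP position; "tcp_rot": TCP orientation; "force": force on the tool from outside, world axes, zero at the start; "torque": the same for the moment, N m; "grip_width": finger opening in mm; "grip_force": force on a finger pad.
Only numpy, scipy, OpenCV 4.12 (cv2) and the standard library are available. Lean on these libraries where they do the work, as an engineer would, in place of code of your own. Each camera call takes 0.05 s, during which the arm holds its last target. There are 200 camera calls.

TASK

The spare ion-source probe is back in its foam-lined transport case. Without gripping anything, push the upright white retainer flap over with your fingers until it lies fully down over the probe, and only then swing the dark lid shut over it from behind until it sits fully closed on the rim. Leave the case where it stands, the parts in their foam and everything else on the bench alone.

Things in the scene. Friction and masses are not known exactly. Their poses are not given: they have to be found in the camera images.
- case: Loose dark transport case, 2 kg, rubber feet. Base 220 (its x) x 160 (its y) mm, rim 85 mm above the bench; foam top at 62 mm. Origin: centre of its underside, on the bench. x runs along both hinge lines, +y to the lid's hinge side (robot's left), -y to the flap's hinge side, whose unused catches and handle stand 14 mm proud below the rim. Yaw 0 is world-aligned; turned up to 0.8 rad either way.
- lid (a joint): Angle of the lid, rad: 0 shut flat on the rim, 1.57 upright, stop at 1.9 leaning outwards; starts 1.55 to 1.85. 0.3 kg on friction hinges of about 0.3 N m: it stays where it is left and must be pushed all the way (2 to 5 N near its free edge; over 10 N sideways there may slide or tip the case).
- lid_hinge (a point): Middle of the lid's hinge line, 85 mm above the bench, at case x = 0, y = +80 mm. Its axes turn with the lid, equal to the case's when shut. The lid is a stiff shell 220 mm along x, reaching 160 mm from the hinge in this -y, from z = 0 (rim plane, foam-lined inside) to z = +30 mm, its smooth outer face. Open, the outer face looks away from the case (case +y).
- lid_edge (a point): Middle of the lid's free edge, half-way through its 30 mm thickness, 160 mm from the hinge; about 245 mm above the bench when the lid is upright, 100 mm when it is shut.
- flap (a joint): Angle of the white flap, rad: 0 fully down over the parts, 1.57 upright, stop at 1.8 leaning outwards; starts 1.3 to 1.7. 0.09 kg on a friction hinge of about 0.085 N m: it stays where it is left and must be pushed all the way down (1 to 2 N near its free edge). While it stands up it blocks the lid.
- flap_hinge (a point): Middle of the flap's hinge line, 70 mm above the bench, at case x = 0, y = -67 mm. Its axes turn with the flap, equal to the case's when down. The flap is a plate 190 mm along x, reaching 115 mm from the hinge in this +y, 5 mm thick (z = 0 to +5 mm, the white face; red mark at the free edge). Upright, that face looks out (case -y); down, it lies 75 mm above the bench, 10 mm below the rim.
- flap_edge (a point): Middle of the flap's free edge, 115 mm from its hinge; about 185 mm above the bench when upright, 72 mm when down.
- probe: Spare ion-source probe, black and steel, 150 mm long, 28 mm thick, lying along the case's x in its foam channel, level with the foam's top. Origin under its middle, 34 mm above the bench, at the case's y = +20 mm. Stays in the foam.
- fitting: Red finger-tight fitting, 24 mm wide, 26 mm tall, upright in a foam pocket; origin at its foot, 34 mm above the bench. Stays in the foam.
- tipbox: Small blue box 54 x 26 x 26 mm in a foam pocket; origin at its underside, 34 mm above the bench. Stays in the foam.
- vialrack: Blue rack with capped vials, 130 x 70 mm, 56 mm tall, loose on the bench; origin under its centre. Not to be moved.
- bottle: Amber bottle with blue cap, 72 mm wide, 190 mm tall, loose on the bench; origin under its centre. Not to be moved.
- beaker: Glass beaker, 70 mm wide, 85 mm tall, loose on the bench; origin under its centre. Not to be moved.
- screwdriver: Screwdriver lying on the bench. Not to be moved.
- wrench: Open-ended wrench lying on the bench. Not to be moved.
Not all that is in view belongs to the job. Several things have the shape of the tipbox; the one meant has the colours described above.

How it is judged:
By the outcome, as a careful person would: the job done as asked, in the order asked, and still so for the second after the job is handed in, with the robot touching nothing.
It also fails if it takes over 51 s, if anything falls off the work surface, if the arm or the gripper's body presses on something with over 40 N, if the wrist force passes 120 N, or if a joint passes its speed limit or range.

## Working session

There is one attempt and no reset: what is moved stays moved. The work goes in short steps, Python scripts to look and compute and a shell command to move; the robot and the scene stay as the last step left them, time stands still between calls to the robot, and variables do not carry over. Pictures are saved under pics/ and viewed, at most 10 in all, crops included, and the job is handed in when it is done.

```bash
ls; mkdir -p pics; cat > h.py <<'E'
import numpy as np, cv2
from bench import get_obs, viewer, job, arm
def cam(n):
    o=get_obs(); d=viewer.read_camera(n); return d,o
def save(d,f): cv2.imwrite('pics/'+f,d["image"][:,:,::-1])
E
python3 - <<'E'
from h import *
for n in("top","side"):
    d,o=cam(n); save(d,n+'0.png'); print(n,d["camera_matrix"],d["eye"],d["attitude"],[k for k in d])
print(o)
E
```

```text
pics
top [[380.29373089   0.         278.17079122]
 [  0.         380.29373089 203.05929426]
 [  0.           0.           1.        ]] [ 402.15499228    8.81153724 1349.43923607] [ 0.71262418  0.04563095 -0.04106805 -0.69885479] ['image', 'camera_matrix', 'eye', 'attitude']
side [[435.66249035   0.         279.34021591]
 [  0.         435.66249035 208.43709109]
 [  0.           0.           1.        ]] [1188.80030481  107.88828921 1062.87994388] [0.60795874 0.19158632 0.22256308 0.73766288] ['image', 'camera_matrix', 'eye', 'attitude']
{'clock': 0.05, 'joints': array([-1.18680412,  0.62933406,  0.03843455,  1.51832119, -0.02700782,
        0.99626322, -0.02001646]), 'qd': array([ 3.58412652e-04, -6.25316081e-04,  1.55906001e-03, -3.23730552e-03,
       -4.08025564e-04, -7.25808766e-05,  9.02990122e-04]), 'joint_efforts': array([ 2.47812059e-03, -5.51306820e+01,  1.14869714e+00, -1.87340909e+01,
       -5.22588473e-02,  1.90374290e-02,  4.38014911e-05]), 'position': array([282.29775983, 584.79571144, 204.57675334]), 'tcp_rot': array([-1.96180825e-04,  2.23011650e-01,  9.74815360e-01, -8.82541788e-04]), 'force': array([-0.65846535,  0.31048469,  0.77343878]), 'torque': array([0.03999292, 0.00581197, 0.0087319 ]), 'grip_force': 0.0, 'grip_width': 93.93500611622014}
```

View pics/top0.png

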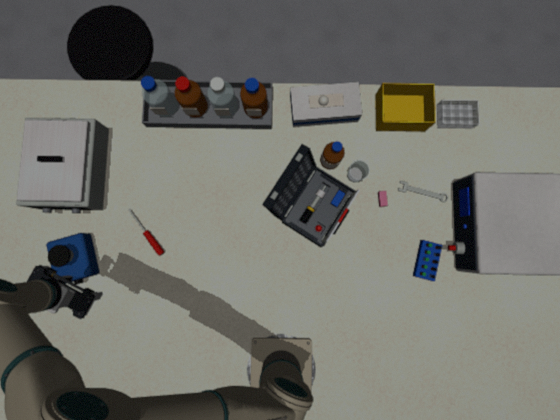

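View pics/side0.png

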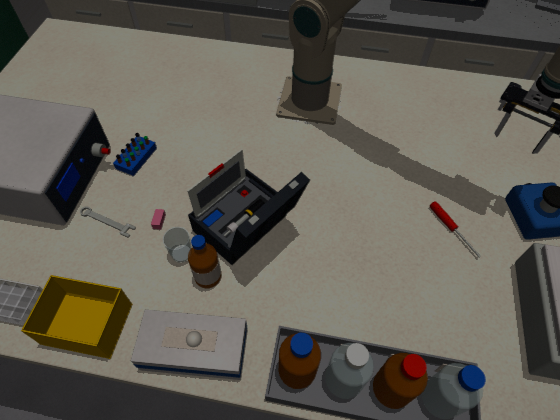

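Top: the open case is around (310,195), with the lid on its upper-left side and the flap near (342,220) on its lower-right. The bottle (333,152) and beaker (357,172) stand close to its far end. Side: the case is at about (245,210), with the flap standing at (218,180) and the lid at (270,215). I'll enlarge both.

```bash
python3 - <<'E'
import cv2,numpy as np
a=cv2.imread('pics/top0.png')[135:255,250:380]; b=cv2.imread('pics/side0.png')[140:290,160:320]
a=cv2.resize(a,(400,369),interpolation=cv2.INTER_CUBIC); b=cv2.resize(b,(400,375),interpolation=cv2.INTER_CUBIC)
c=np.zeros((375,800,3),np.uint8); c[:369,:400]=a;c[:,400:]=b
c=np.clip(c.astype(float)*1.6,0,255).astype(np.uint8)
cv2.imwrite('pics/crop1.png',c)
E
```

```text
(no output)
```

View pics/crop1.png

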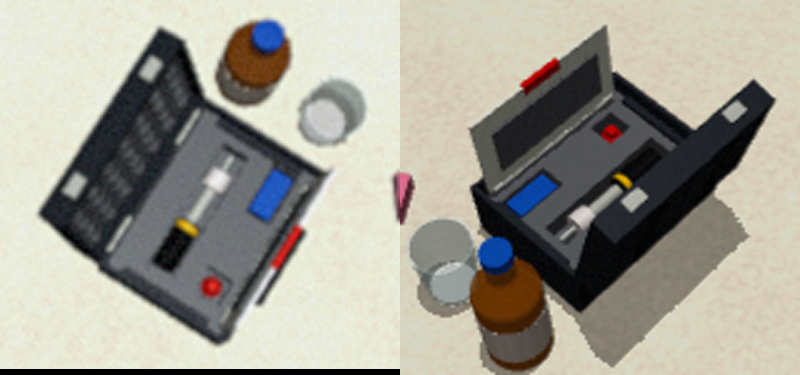

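```bash
cat >> h.py <<'E'
from scipy.spatial.transform import Rotation as R
CAL={'top':(380.29373,278.17079,203.05929,[402.155,8.8115,1349.439],[0.71262418,0.04563095,-0.04106805,-0.69885479]),
'side':(435.66249,279.340216,208.437091,[1188.8003,107.888,1062.8799],[0.60795874,0.19158632,0.22256308,0.73766288])}
def ray(n,u,v):
    f,cx,cy,e,q=CAL[n]; d=R.from_quat(np.roll(q,-1)).apply([(u-cx)/f,-(v-cy)/f,-1]); return np.array(e),d
def onz(n,u,v,z):
    e,d=ray(n,u,v); return e+d*(z-e[2])/d[2]
def onplane(n,u,v,p,nv):
    e,d=ray(n,u,v); return e+d*(np.dot(p-e,nv)/np.dot(d,nv))
def tri(u1,v1,u2,v2):
    e,d=ray('top',u1,v1);f,g=ray('side',u2,v2)
    s,t=np.linalg.lstsq(np.c_[d,-g],f-e,rcond=None)[0]; return (e+s*d+f+t*g)/2,np.linalg.norm(e+s*d-f-t*g)
E
python3 - <<'E'
from h import *
np.set_printoptions(precision=1,suppress=True)
T=lambda x,y:(250+x/3.077,135+y/3.075)
S=lambda x,y:(160+x/2.5,140+y/2.5)
C={}
for k,p in dict(hn=(100,268),hf=(205,98),fn=(222,342),ff=(328,172)).items(): C[k]=onz('top',*T(*p),85);print(k,C[k])
# side view rim corners
for k,p in dict(ff=(475-400,187),back_f=(582-400,282),fn=(617-400,75)).items(): print('side',k,onz('side',*S(*p),85))
x=(C['hf']-C['hn'])[:2];print('yaw',np.arctan2(x[1],x[0]),np.linalg.norm(x)); x=(C['ff']-C['fn'])[:2];print(np.arctan2(x[1],x[0]),np.linalg.norm(x))
for k,p,h in (('fitting',(212,287),58),('tipbox',(271,194),60),('yellow',(187,228),60)): print(k,onz('top',*T(*p),h))
print('side fit',onz('side',*S(612-400,131),58),'tip',onz('side',*S(533-400,194),60),'yel',onz('side',*S(622-400,181),60))
# mark and lid corners triangulate
print('mark',tri(*T(288,246),*S(540-400,75)))
print('lid inner far',tri(*T(190,42),*S(580-400,207)))
print('lid outer near',tri(*T(40,215),*S(775-400,100)))
print('bottle cap',tri(*T(268,36),*S(497-400,252)),'beaker',onz('top',*T(322,122),5))
E
```

```text
hn [494.2   2.9  85. ]
hf [ 684.  -109.3   85. ]
fn [ 417.2 -129.5   85. ]
ff [ 604.1 -244.1   85. ]
side ff [ 602.  -235.6   85. ]
side back_f [691.4 -95.   85. ]
side fn [ 421.9 -121.9   85. ]
yaw -0.5336500661795712 220.43570803464482
-0.5501168161643153 219.20829061290556
fitting [ 477.6 -121.1   58. ]
tipbox [ 582.1 -185.7   60. ]
yellow [542.3 -92.8  60. ]
side fit [ 481.9 -115.1   58. ] tip [ 583.4 -179.6   60. ] yel [547.8 -88.   60. ]
mark (array([ 512.4, -181.3,  180.2]), np.float64(6.630840773806252))
lid inner far (array([702.5, -80.1, 248.9]), np.float64(2.0646567609103266))
lid outer near (array([533.7,  65.7, 226.9]), np.float64(6.518470716136058))
bottle cap (array([ 727. , -161.5,  184.6]), np.float64(4.558654671026682)) beaker [ 675.8 -253.4    5. ]
```

Estimates: case centre ≈ (551,-117) with yaw ≈ -0.54, flap ≈ 1.64, lid ≈ 1.75. First I raise the tool, close the fingers, turn it so that its y lies along case x, and go to the outer side of the flap.

```bash
python3 -m pendant '[[[0,0,-2],[0,0,0]],[[0,0,-4],[0,0,0]],[[0,0,-5],[0,0,0.1]],[[-21.4,-25.6,-5],[0,0,1.66]],[[-21.4,-25.6,-5],[0,0,1.66]],[[-21.4,-25.6,-5],[0,0,1.66]],[[-21.4,-25.6,-5],[0,0,1.66]],[[-21.4,-25.6,-5],[0,0,1.66]],[[-21.4,-25.6,-5],[0,0,1.66]],[[-21.4,-25.6,-5],[0,0,1.66]],[[-21.4,-25.6,-5],[0,0,1.66]],[[-21.4,-25.6,-5],[0,0,1.66]],[[-21.4,-25.6,-5],[0,0,1.66]],[[-21.4,-25.6,-5],[0,0,1.66]],[[-21.4,-25.6,-5],[0,0,1.66]],[[-21.4,-25.6,-5],[0,0,1.66]],[[-21.4,-25.6,-5],[0,0,1.66]],[[-21.4,-25.6,-5],[0,0,1.66]],[[-21.4,-25.6,-5],[0,0,1.66]],[[-21.4,-25.6,-5],[0,0,1.66]]]' 0
```

```text
clock: 2.1
position: [485.8, -227.2, 330.2]
tcp_rot: [0.0, 0.871, 0.492, -0.001]
force: [0.5, 1.1, 0.5]
grip_width: 0.9
grip_force: 0.0
```

```bash
python3 - <<'E'
from h import *
d,o=cam('wrist'); cv2.imwrite('pics/w1.png',cv2.resize(np.clip(d["image"][:,:,::-1]*1.5,0,255).astype(np.uint8),None,fx=1.4,fy=1.4)); print(d["camera_matrix"],d["hand_eye"],o["position"],arm.grip_depth)
E
```

```text
[[301.9706065    0.         276.27746006]
 [  0.         301.9706065  206.76501766]
 [  0.           0.           1.        ]] [[ 8.72674479e-05  9.67432370e-01  2.53129616e-01  7.32909308e+01]
 [ 9.99999852e-01 -2.20429785e-04  4.97703415e-04 -6.17677173e-01]
 [ 5.37291701e-04  2.53129535e-01 -9.67432246e-01 -1.77452890e+02]
 [ 0.00000000e+00  0.00000000e+00  0.00000000e+00  1.00000000e+00]] [ 485.81166869 -227.18377767  330.17976936] -18.8
```

View pics/w1.png

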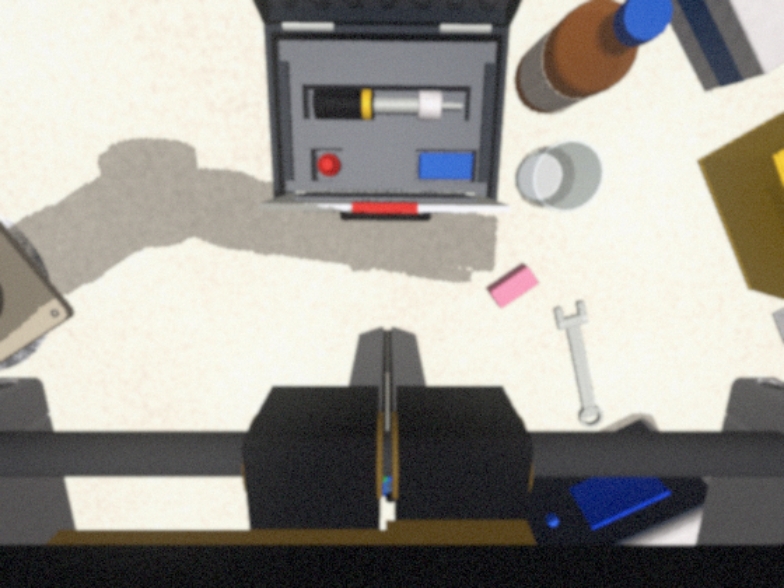

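```bash
python3 - <<'E'
from h import *
np.set_printoptions(precision=1,suppress=True)
K=(301.97,276.277,206.765)
H=np.array([[8.7e-5,.96743,.25313,73.29],[1,-2.2e-4,5e-4,-.618],[5.4e-4,.25313,-.96743,-177.45]])
def t(u,v,z):
    d=H[:,:3]@[(u-K[1])/K[0],-(v-K[2])/K[0],-1]; p=H[:,3]; dz=330.2-z   # tool z = down distance
    return p+d*(dz-p[2])/d[2]
f=1/1.4
for n,u,v,z in (('mark',385,208,183),('flapL',262,203,183),('flapR',508,207,183),('rimBL',262,22,85),('rimBR',512,22,85),('tipbox',446,165,60),('fit',329,163,60),('probeYellow',367,103,62),('handle',385,217,72)): print(n,t(u*f,v*f,z))
E
```

```text
mark [ 52.   -2.1 147.2]
flapL [ 55.7 -94.8 147.2]
flapR [ 52.7  90.7 147.2]
rimBL [ 207.8 -111.5  245.2]
rimBR [207.8 110.1 245.2]
tipbox [ 86.9  59.3 270.2]
fit [ 88.9 -59.5 270.2]
probeYellow [145.  -20.2 268.2]
handle [ 35.7  -2.7 258.2]
```

The wrist view shows the case squarely aligned below: flap edge at row ≈205 with its red mark at (385,208), probe at (390,103), blue tipbox at (446,165), lid hinge at row ≈22. The TCP is at case y ≈ -127, x ≈ 0. The wrist camera sits on the +y side, so I tilt the tool slightly to keep it clear of the lid, then push the flap over along its arc.

```bash
python3 -m pendant '[[[0,0,2],[0,0.15,0]],[[0,0,4],[0,0.3,0]],[[0,0,6],[0,0.3,0]],[[0,0,7.6],[0,0.3,0]],[[0.7,0,7.6],[0,0.3,0]],[[1.3,0,7.6],[0,0.3,0]],[[1.9,0,7.6],[0,0.3,0]],[[2.4,0,7.65],[0,0.3,0]],[[2.95,0,7.75],[0,0.3,0]],[[3.35,0,7.95],[0,0.3,0]],[[3.73,0,8.13],[0,0.3,0]],[[4.05,0,8.4],[0,0.3,0]],[[4.36,0,8.7],[0,0.3,0]],[[4.6,0,9.1],[0,0.3,0]],[[4.8,0,9.45],[0,0.3,0]],[[4.9,0,9.7],[0,0.3,0]],[[4.95,0,9.9],[0,0.3,0]],[[4.95,0,10.0],[0,0.3,0]],[[4.95,0,10.1],[0,0.3,0]],[[4.95,0,10.1],[0,0.3,0]]]'; python3 - <<'E'
from h import *
d,o=cam('side'); print(o['force']); c=d["image"][120:300,150:330,::-1]; cv2.imwrite('pics/s2.png',cv2.resize(np.clip(c*1.5,0,255).astype(np.uint8),(560,560),interpolation=2))
E
```

```text
clock: 4.15
position: [549.5, -117.1, 77.9]
tcp_rot: [-0.074, 0.86, 0.488, 0.13]
force: [0.0, 0.4, 0.4]
grip_width: 0.5
grip_force: 0.2
[0.0273363  0.36743889 0.38777946]
```

View pics/s2.png

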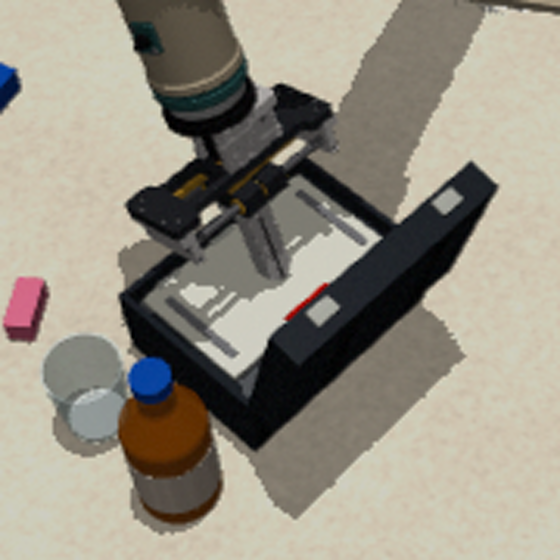

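The flap lies over the parts (red mark near (307,300)), but the contact force is tiny. I press straight down a little to be sure it is fully down.

```bash
python3 -m pendant '[[[-0.012,0,0.04],[0,0,0]],[[-0.024,0,0.08],[0,0,0]],[[-0.036,0,0.12],[0,0,0]],[[-0.036,0,0.12],[0,0,0]]]'
```

```text
clock: 4.6
position: [549.8, -117.4, 76.8]
tcp_rot: [-0.074, 0.86, 0.488, 0.131]
force: [-4.5, 0.2, 15.8]
grip_width: 0.5
grip_force: 7.8
```

15.8 N against a hard stop, with the finger corner at ≈ 74.5 mm: the flap is fully down. Now I go up, take out the tilt and cross over the lid.

```bash
python3 -m pendant '[[[0.3,0,-0.95],[0,0,0]],[[0.9,0,-2.85],[0,0,0]],[[1.5,0,-4.75],[0,0,0]],[[2.1,0,-6.65],[0,-0.1,0]],[[2.6,0,-8.4],[0,-0.2,0]],[[3.02,0,-9.74],[0,-0.3,0]],[[3.02,0,-9.74],[0,-0.3,0]],[[4.9,0,-9.1],[0,-0.3,0]],[[6.8,0,-8.5],[0,-0.3,0]],[[8.7,0,-8.0],[0,-0.3,0]],[[9.7,0,-7.64],[0,-0.3,0]],[[9.7,0,-7.64],[0,-0.3,0]],[[9.7,0,-7.64],[0,-0.3,0]]]'; python3 - <<'E'
from h import *
d,o=cam('top'); print(o['force']); c=d["image"][120:260,240:400,::-1]; 
e,_=cam('side'); c2=e["image"][120:300,150:330,::-1]
f=lambda c,s:cv2.resize(np.clip(c*1.5,0,255).astype(np.uint8),s,interpolation=2)
cv2.imwrite('pics/s3.png',np.hstack([f(c,(400,350)),f(c2,(350,350))]))
E
```

```text
clock: 5.9
position: [638.8, 32.0, 327.6]
tcp_rot: [-0.0, 0.87, 0.493, -0.001]
force: [-0.4, -0.4, 0.0]
grip_width: 0.4
grip_force: 0.0
[-0.44558582 -0.39688203  0.01492894]
```

View pics/s3.png

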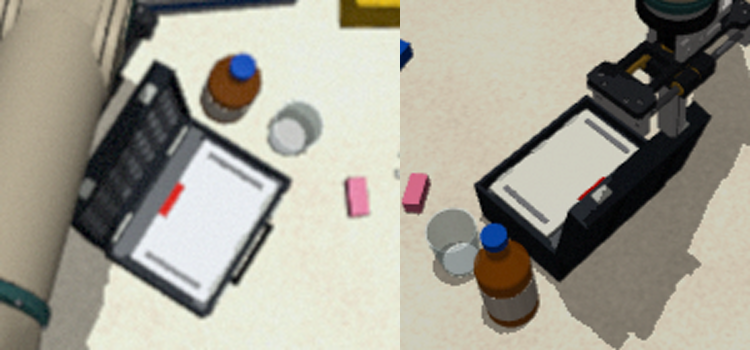

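The flap is flat inside the case (red mark at (172,200) in the top crop) and the case has not moved. The TCP is at case y ≈ 174, behind the lid. I go down and start the lid.

```bash
python3 -m pendant '[[[0,0,1.5],[0,0,0]],[[0,0,3],[0,0,0]],[[0,0,4.5],[0,0,0]],[[0,0,4.9],[0,0,0]],[[-0.3,0.1,4.9],[0,0,0]],[[-0.6,0.1,4.9],[0,0,0]],[[-0.9,0.1,4.9],[0,0,0]],[[-1.2,0.1,4.85],[0,0,0]],[[-1.5,0.1,4.8],[0,0,0]],[[-1.8,0.1,4.75],[0,0,0]],[[-2.1,0.1,4.7],[0,0,0]],[[-2.4,0.1,4.7],[0,0,0]],[[-2.8,0.1,4.65],[0,0,0]],[[-3.2,0.1,4.6],[0,0,0]],[[-3.6,0.1,4.56],[0,0,0]]]'
```

```text
clock: 7.5
position: [594.2, -46.5, 214.4]
tcp_rot: [-0.0, 0.87, 0.493, -0.001]
force: [1.1, 0.9, -1.8]
grip_width: 0.3
grip_force: 1.1
```

```bash
python3 -m pendant '[[[-0.5,0,0.07],[0,0,0]],[[-1,0,0.15],[0,0,0]],[[-1.5,0,0.29],[0,0,0]],[[-2,0,0.52],[0,0,0]],[[-2.45,0,0.75],[0,0,0]],[[-2.9,0,1.0],[0,0,0]],[[-3.3,0,1.35],[0,0,0]],[[-3.65,0,1.7],[0,0,0]],[[-3.98,0,2.1],[0,0,0]],[[-4.25,0,2.5],[0,0,0]],[[-4.5,0,2.95],[0,0,0]],[[-4.65,0,3.3],[0,0,0]],[[-4.75,0,3.6],[0,0,0]],[[-4.8,0,3.8],[0,0,0]],[[-4.8,0,3.9],[0,0,0]],[[-4.8,0,3.94],[0,0,0]],[[-4.8,0,3.97],[0,0,0]],[[-4.8,0,3.97],[0,0,0]]]'
```

```text
clock: 9.3
position: [534.2, -148.1, 115.8]
tcp_rot: [0.0, 0.87, 0.493, 0.0]
force: [0.3, 0.4, -0.4]
grip_width: 0.3
grip_force: 0.0
```

```bash
python3 -m pendant '[[[0,0,0.04],[0,0,0]],[[0,0,0.08],[0,0,0]],[[0,0,0.12],[0,0,0]],[[0,0,0.12],[0,0,0]]]'
```

```text
clock: 9.7
position: [534.3, -148.3, 115.0]
tcp_rot: [-0.0, 0.87, 0.493, 0.001]
force: [-3.6, 1.9, 19.1]
grip_width: 0.5
grip_force: 9.5
```

The lid is seated at 115 mm, with 19 N against a firm stop. I retreat upwards and look.

```bash
python3 -m pendant '[[[0,0,-0.5],[0,0,0]],[[0,0,-2],[0,0,0]],[[0,0,-4],[0,0,0]],[[0,0,-6],[0,0,0]],[[0,0,-8],[0,0,0]],[[-2,0,-9],[0,0,0]],[[-4,0,-9],[0,0,0]],[[-6,0,-9],[0,0,0]],[[-6,0,-9],[0,0,0]],[[-6,0,-9],[0,0,0]]]'; python3 - <<'E'
from h import *
d,o=cam('top'); print(o['force']); c=d["image"][120:260,240:400,::-1]; 
e,_=cam('side'); c2=e["image"][120:300,150:330,::-1]
f=lambda c,s:cv2.resize(np.clip(c*1.5,0,255).astype(np.uint8),s,interpolation=2)
cv2.imwrite('pics/s4.png',np.hstack([f(c,(400,350)),f(c2,(350,350))]))
E
```

```text
clock: 10.7
position: [456.0, -278.5, 338.2]
tcp_rot: [0.0, 0.871, 0.492, 0.0]
force: [1.2, 0.1, -0.7]
grip_width: 0.6
grip_force: 0.0
[ 1.16078713  0.0786207  -0.73687686]
```

View pics/s4.png

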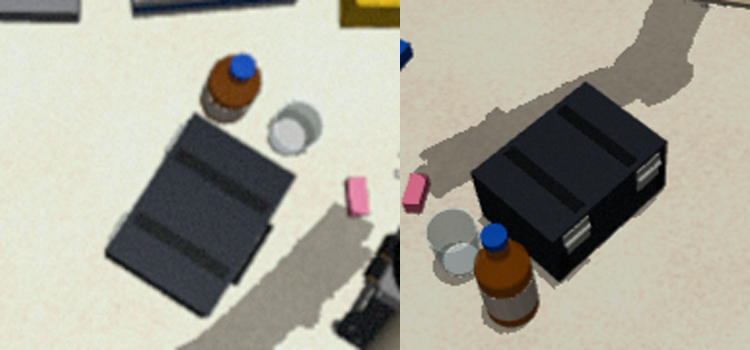

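The lid is shut flat on the rim in both crops (top centre (200,215), side centre (570,165)). The case, bottle (232,85) and beaker (293,128) have not moved.

```bash
python3 -c "
from bench import job
print(job.hand_in())"
```

```text
the job is handed in; nothing more can be done
None
```

I pushed the flap fully down first, then shut the lid fully onto the rim; in the last pictures the case, bottle and beaker had not moved, and I handed the job in at about 11 s of the 51 s allowed.

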